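# Fit the electrode heads to the glass cells

## Task

Get the four glass cells ready for their electrodes: fit each one with the electrode head of its own size (the white lids with three ports and a screw gland in the middle), seated level and fully home on the cell's flange. Leave the cells standing where they are and the two plain knobbed covers lying where they are. The cells are glass: set each head down, do not drop it on, and do not tip a cell over.

Things in the scene. Friction and masses are not known exactly. Their poses are not given: they have to be found in the camera images.
- cell_xl: The largest glass cell: an empty, open, straight-sided round glass pot, loose, standing upright on the bench, 96 mm tall, with a white ground flange 6 mm thick around its mouth, 88 mm outside diameter; the mouth is 78 mm across and the inside as wide, the floor 4 mm thick. About 300 g. Origin: centre of its underside; z up its axis.
- head_xl: Largest electrode head (190 g), for the 88 mm cell: white PTFE lid standing plug down. Heights above its origin (centre of the plug's flat tip, z up): plug 0-14 (diameter 64 at the tip, 74 at the top), flange 14-22 (diameter 90, three dark flush ports), stem 22-32 (diameter 18), grey knurled cap 32-54 mm (diameter 22), to lift it by. Seated, its origin is 82 mm above the cell's, on its axis.
- cell_l: The second largest glass cell: an empty, open, straight-sided round glass pot, loose, standing upright on the bench, 84 mm tall, with a white ground flange 6 mm thick around its mouth, 74 mm outside diameter; the mouth is 64 mm across and the inside as wide, the floor 4 mm thick. About 220 g. Origin: centre of its underside; z up its axis.
- head_l: Second largest electrode head (130 g), for the 74 mm cell: white PTFE lid standing plug down. Heights above its origin (centre of the plug's flat tip, z up): plug 0-14 (diameter 50 at the tip, 60 at the top), flange 14-22 (diameter 76, three dark flush ports), stem 22-32 (diameter 18), grey knurled cap 32-54 mm (diameter 22), to lift it by. Seated, its origin is 70 mm above the cell's, on its axis.
- cell_m: The third largest glass cell: an empty, open, straight-sided round glass pot, loose, standing upright on the bench, 72 mm tall, with a white ground flange 6 mm thick around its mouth, 62 mm outside diameter; the mouth is 52 mm across and the inside as wide, the floor 4 mm thick. About 150 g. Origin: centre of its underside; z up its axis.
- head_m: Third largest electrode head (90 g), for the 62 mm cell: white PTFE lid standing plug down. Heights above its origin (centre of the plug's flat tip, z up): plug 0-14 (diameter 38 at the tip, 48 at the top), flange 14-22 (diameter 64, three dark flush ports), stem 22-32 (diameter 18), grey knurled cap 32-54 mm (diameter 22), to lift it by. Seated, its origin is 58 mm above the cell's, on its axis.
- cell_s: The smallest glass cell: an empty, open, straight-sided round glass pot, loose, standing upright on the bench, 60 mm tall, with a white ground flange 6 mm thick around its mouth, 50 mm outside diameter; the mouth is 40 mm across and the inside as wide, the floor 4 mm thick. About 100 g. Origin: centre of its underside; z up its axis.
- head_s: Smallest electrode head (55 g), for the 50 mm cell: white PTFE lid standing plug down. Heights above its origin (centre of the plug's flat tip, z up): plug 0-14 (diameter 26 at the tip, 36 at the top), flange 14-22 (diameter 52, three dark flush ports), stem 22-32 (diameter 18), grey knurled cap 32-54 mm (diameter 22), to lift it by. Seated, its origin is 46 mm above the cell's, on its axis.
- cover_l: The larger plain cover, not wanted for this job: a white lid of 76 mm diameter with no ports, 16 mm to the top of its flange, with a small grey turned knob (18 mm diameter, top 36 mm above the bench). Loose on the bench among the heads. Origin: centre of its underside; z up.
- cover_m: The smaller plain cover, not wanted for this job: a white lid of 64 mm diameter with no ports, 16 mm to the top of its flange, with a small grey turned knob (18 mm diameter, top 36 mm above the bench). Loose on the bench among the heads. Origin: centre of its underside; z up.
Mind the look-alikes: they are no part of the job. What is shaped like the head_l but pink is not meant.

How it is judged (in metres and radians):
At the end, for the whole second after the job is handed in: Each head on its own cell: axes within 6 mm, flange on flange within 3 mm, level within 0.06 rad; cells upright (0.05 rad), on the bench, within 40 mm of where they stood; covers within 20 mm of where they lay, not tipped (0.1 rad); heads released, all at rest (horizontal distance between head_xl and cell_xl below 0.006 m and z of head_xl in the frame of cell_xl between 0.079 and 0.085 m and angle between each of head_xl, head_l, head_m, head_s's own z axis and vertical below 0.06 rad and angle between each of cell_xl, cell_l, cell_m, cell_s's own z axis and vertical below 0.05 rad and distance of each of cell_xl, cell_l, cell_m, cell_s from where it was at the start of the episode below 0.04 m and height (world z) of each of cell_xl, cell_l, cell_m, cell_s below 0.005 m and linear speed of each of head_xl, cell_xl, head_l, cell_l, head_m, cell_m, head_s, cell_s below 0.02 m/s and contact force between the fingers and head_xl below 0.1 N and horizontal distance between head_l and cell_l below 0.006 m and z of head_l in the frame of cell_l between 0.067 and 0.073 m and contact force between the fingers and head_l below 0.1 N and horizontal distance between head_m and cell_m below 0.006 m and z of head_m in the frame of cell_m between 0.055 and 0.061 m and contact force between the fingers and head_m below 0.1 N and horizontal distance between head_s and cell_s below 0.006 m and z of head_s in the frame of cell_s between 0.043 and 0.049 m and contact force between the fingers and head_s below 0.1 N and distance of each of cover_l, cover_m from where it was at the start of the episode below 0.02 m and angle between each of cover_l, cover_m's own z axis and vertical below 0.1 rad); the robot touches nothing.
It fails at once if a head is dropped (moves faster than 0.5 m/s with the fingers off it) ((contact force between the fingers and head_xl below 0.05 N and linear speed of head_xl above 0.5 m/s) or (contact force between the fingers and head_l below 0.05 N and linear speed of head_l above 0.5 m/s) or (contact force between the fingers and head_m below 0.05 N and linear speed of head_m above 0.5 m/s) or (contact force between the fingers and head_s below 0.05 N and linear speed of head_s above 0.5 m/s)).
It fails at once if a glass cell is tipped over (more than 0.5 rad) (angle between any of cell_xl, cell_l, cell_m, cell_s's own z axis and vertical above 0.5 rad).
It also fails if it takes over 102 s, if anything falls off the work surface, if the arm or the gripper's body presses on something with over 40 N, if the wrist force passes 120 N, or if a joint passes its speed limit or range.

## Robot

A 7-joint arm with a two-finger parallel gripper is mounted at the origin on the work surface. World frame = base frame: x ahead of the robot, y to its left, z up, the work surface at z = 0. Lengths are in mm, angles in rad, forces in N, time in s.
With the tool pointing down it reaches from about 425 to 875 mm from the base axis. Payload 8.4 kg.
Tool frame: the origin (TCP) lies at the very end of the fingers, on their centre line; the grasp point (between the pads) lies 19 mm behind it; y points along the fingers, z is the direction in which the jaws open and shut, and the axes are right-handed (so a half turn about y gives the same grasp; the last joint's range is limited). The gripper opens to 87 mm and grips with 3 to 60 N. Pads are 19 mm wide; open, the fingers measure 117 mm over their backs; the gripper's body (75 mm by 190 mm) begins 51 mm behind the grasp point.
Start: joints at [-1.365, 0.333, 0.04, 1.465, -0.013, 1.343, -0.059], TCP at [195.068, 620.01, 222.546] pointing down, gripper open.
Joint ranges: [-2.58, 2.58], [-0.38, 2.09], [-1.3, 1.39], [0.25, 2.4], [-1.5, 4.64], [0.08, 2.09], [-2.65, 2.65]. Speed limits (rad/s): [2.22, 2.22, 2.79, 2.79, 3.14, 3.14, 3.14].

## Interface

Orientations are given as [roll, pitch, yaw] about the fixed x, y, z axes, in that order (R = Rz(yaw) Ry(pitch) Rx(roll)).
In Python, from workcell import r, set_gripper, planner, status, cams gives the robot as it stands. Calls block until the motion is done:
- r.move_pose(position, orientation): joint-space move of the TCP to a pose.
- r.move_linear(position, velocity=150, ori=None, max_force=None): straight line of the TCP; ori=None keeps the orientation; velocity is the mean speed in mm/s. With max_force (N) it stops when the force on the tool has changed by that much, and returns True; else False.
- r.move_joints(angles): joint-space move.
- set_gripper(opening): finger opening in mm; the grip force is fixed at half the most; returns when the fingers have stopped.
- r.hold(seconds).
- planner.ik(position, orientation): joint angles nearest the present ones, or None.
- status.get_state(): the state.
- cams.capture(name): name is "side" or "top" or "wrist"; returns a dict with "frame" (400x640x3 uint8, blue, green, red), "vfov" (degrees; the focal length in pixels is half the picture's height over the tangent of half this angle, whatever the lens; pixels are square), "cx", "cy" (the principal point, pixels), "R" (3x3) and "t" (3): a world point X has camera coordinates R X + t. Camera axes: x right, y down, z forward; pixel columns grow to the right and rows downward; lengths in mm; the calibration is good to about 2 mm. A picture is of the moment at which its call begins. There is no depth.
A pose or a line that the arm cannot do raises r.PlanningError and nothing moves.
- r.hand_in(): hands the job in, once; it reports no verdict.
The state is a dict: "time_s": time; "q": joint angles; "qd": joint speeds; "effort": joint torques, N m; "eef_pos": TCP position; "eef_rot": TCP orientation; "force": force on the tool from outside, world axes, zero at the start; "moment": the same for the moment, N m; "width": finger opening in mm.
Only numpy, scipy, OpenCV 4.12 (cv2) and the standard library are available. Lean on these libraries where they do the work, as an engineer would, in place of code of your own. Each camera call takes 0.05 s, during which the arm holds its last target.

## Working session

There is one attempt and no reset: what is moved stays moved. The work goes in short steps, each a Python script; the robot and the scene stay as the last script left them, time stands still between calls to the robot, and variables do not carry over. Pictures are saved under pics/ and viewed, and the job is handed in when it is done.

```bash
mkdir -p pics; ls
python3 - <<'E'
from workcell import r,set_gripper,planner,status,cams
import cv2,numpy as np
for n in("top","side","wrist"):
    c=cams.capture(n); cv2.imwrite(f"pics/{n}0.png",c["frame"]); print(n,c["vfov"],c["cx"],c["cy"],np.round(c["R"],4).tolist(),np.round(c["t"],1).tolist(),[k for k in c])
s=status.get_state();print(s)
E
```

```text
pics
top 57.427460671163814 327.9819974507594 199.87720750546552 [[0.0254, -0.9997, 0.0055], [-0.9801, -0.026, -0.1967], [0.1968, -0.0004, -0.9805]] [-26.2, 511.9, 933.0] ['frame', 'vfov', 'cx', 'cy', 'R', 't']
side 42.581207583966155 319.8816912303516 203.96310362963595 [[-0.9974, -0.072, -0.0066], [-0.0501, 0.7536, -0.6554], [0.0522, -0.6534, -0.7552]] [514.8, 37.6, 1096.8] ['frame', 'vfov', 'cx', 'cy', 'R', 't']
wrist 70.61164653234474 322.0126992032645 193.75729728684715 [[0.2999, 0.954, -0.0015], [0.9109, -0.2859, 0.2975], [0.2834, -0.0905, -0.9547]] [-648.1, -35.8, 391.2] ['frame', 'vfov', 'cx', 'cy', 'R', 't']
{'time_s': 0.15, 'q': array([-1.36522227,  0.33375377,  0.03988224,  1.46605009, -0.01340304,
        1.34328283, -0.05849999]), 'qd': array([ 3.91843927e-04, -3.08677465e-03,  1.88824886e-03, -3.50535261e-03,
       -1.09113999e-05, -1.80327211e-03, -1.56670826e-03]), 'effort': array([ 2.21526127e-03, -6.56841373e+01,  1.33676603e+00, -4.04113770e+01,
       -5.97456610e-02,  4.17057623e-02,  9.27417886e-05]), 'eef_pos': array([194.96856691, 619.70082747, 221.86918986]), 'eef_rot': array([-1.57202178e+00, -7.98913209e-05, -3.04796992e-01]), 'force': array([-0.63769053,  0.21662091,  0.94974806]), 'moment': array([ 0.03406696,  0.01222081, -0.0042683 ]), 'width': 86.78472284435998}
```

View pics/top0.png

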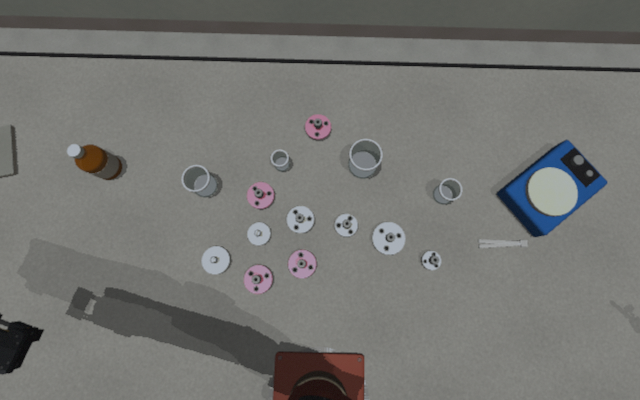

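View pics/side0.png

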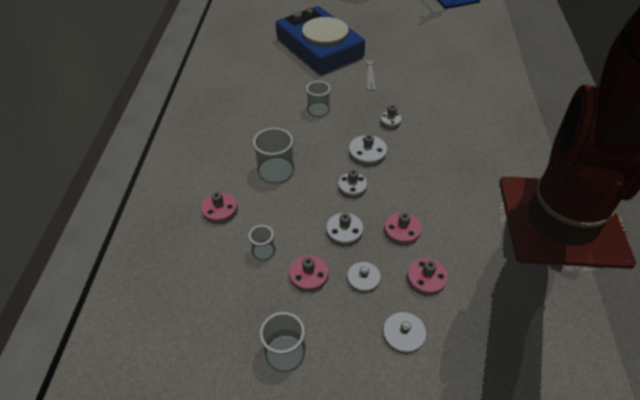

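View pics/wrist0.png

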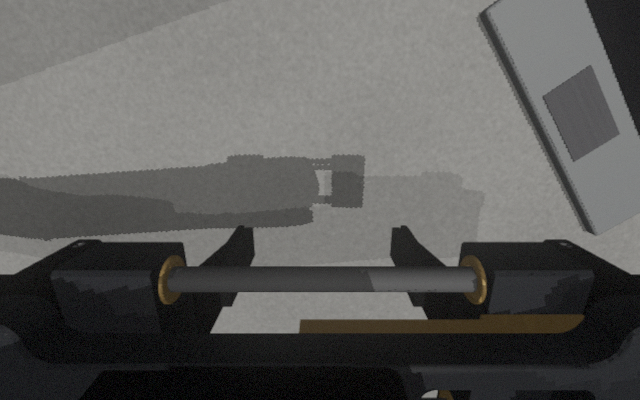

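The top view shows these candidates:
- **White three-port heads:** at (389,238), (300,219), (346,225) and (431,260).
- **Knobbed covers, no ports:** at (259,234) and (215,260).
- **Pink look-alikes:** at (318,127), (260,195), (258,279) and (302,264).
- **Cells:** at (365,158), (199,181), (447,191) and (280,160).

I'll measure these and check an enlarged crop.

```bash
cat > h.py <<'E'
import cv2,numpy as np
def foc(c): return c["frame"].shape[0]/2/np.tan(np.radians(c["vfov"])/2)
def cast(c,uv,z):
    f=foc(c);R=np.array(c["R"]);t=np.array(c["t"])
    d=R.T@np.array([(uv[0]-c["cx"])/f,(uv[1]-c["cy"])/f,1.]);o=-R.T@t
    return (o+d*(z-o[2])/d[2])[:2]
def proj(c,X):
    f=foc(c);p=np.array(c["R"])@np.array(X,float)+np.array(c["t"]);return np.array([c["cx"]+f*p[0]/p[2],c["cy"]+f*p[1]/p[2]])
def circ(P):
    P=np.array(P);A=np.c_[2*P,np.ones(len(P))];s=np.linalg.lstsq(A,(P**2).sum(1),rcond=None)[0]
    return s[:2],np.sqrt(s[2]+s[0]**2+s[1]**2)
E
python3 - <<'E'
from workcell import cams
from h import *
c=cams.capture("top");f=c["frame"]
cv2.imwrite("pics/crop.png",cv2.resize(f[110:300,175:475],None,fx=2.66,fy=2.66,interpolation=cv2.INTER_CUBIC))
b,g,rr=[f[:,:,i].astype(int) for i in range(3)]
m=((np.minimum(np.minimum(b,g),rr)>125)&(abs(rr-b)<30)).astype(np.uint8)*255
cv2.imwrite("pics/mask.png",m)
for n,cam in (("top",c),("side",cams.capture("side"))):
    f=cam["frame"];hi=f.min(2)
    print(n,"bg",np.median(hi))
for n in [(389,238),(300,219),(346,225),(431,260),(365,158),(199,181),(447,191),(280,160)]: 
    print(n,f"{cast(c,n,20)}", c["frame"][n[1],n[0]-16:n[0]+17:2].min(1))
E
```

```text
top bg 122.0
side bg 82.0
(389, 238) [ 417.06392173 -181.9467672 ] [167 169 168 168 168 168 119 100 110  77 119 152 160 153 165 168 146]
(300, 219) [462.96344906  62.65813717] [119 134 168 168 168 169 124 117 116 114 107 148  53  58 161 114 123]
(346, 225) [449.66155708 -64.14748583] [124 119 129 114  34  93 129 123 111 121 112 164 168 168 113 123 121]
(431, 260) [ 360.70662839 -294.81879811] [120 122 109  72 133  59 160  43  99 100  32 107 147 143 121 121 120]
(365, 158) [ 643.0546288  -115.25469363] [103 150 122 122 122 122 121 123 122 123 120 122 120  68  67  77 153]
(199, 181) [563.04471693 350.0751498 ] [137  87  79  81  79  81 123 120 122 121 120 122 156 110 110 110  98]
(447, 191) [ 552.81157766 -345.4317557 ] [110  83 108 112 121 149 123 122 121 122 112  69  81  89  81 162 125]
(280, 160) [630.55829594 126.28618304] [122 122 122 117 141  81 106 121 121 120 121 149 119  80 104 121 124]
```

View pics/crop.png

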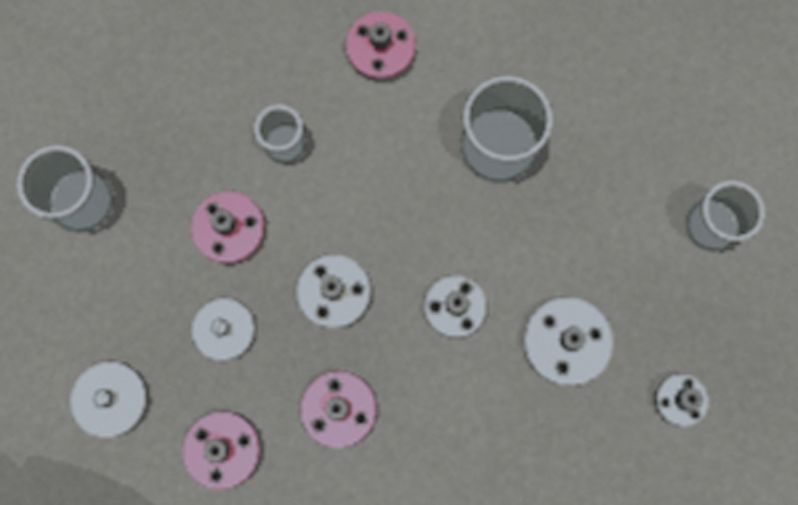

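View pics/mask.png

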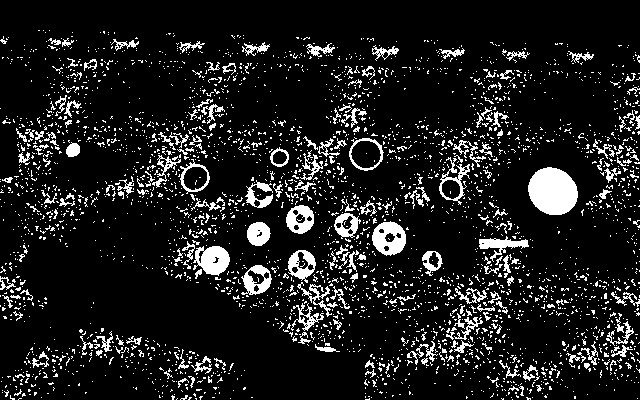

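The crop shows four white heads with ports, largest to smallest at crop (568,341), (334,290), (456,306) and (682,399). The covers at (222,328) and (109,399) have no ports, and the pink ones are look-alikes. Next I'll fit their outlines as circles.

```bash
cat > meas.py <<'E'
from workcell import cams
from h import *
seeds={"head_xl":(389,238,22,45),"head_l":(300,219,22,38),"head_m":(346,225,22,32),"head_s":(431,260,22,26),
"cell_xl":(366,154,96,44),"cell_l":(195,178,84,37),"cell_m":(451,188,72,31),"cell_s":(279,157,60,25)}
def fitone(c,ctr,z,R,thr):
    # outermost bright-to-dark half-level crossing along rays; ctr = world guess
    f=cv2.GaussianBlur(c["frame"].min(2),(0,0),.6).astype(np.float32)
    for it in range(4):
        P=[]
        for a in np.linspace(0,2*np.pi,120,endpoint=False):
            rad=np.arange(R-8,R+9,.25)
            uv=np.array([proj(c,[ctr[0]+q*np.cos(a),ctr[1]+q*np.sin(a),z]) for q in rad],np.float32)
            v=cv2.remap(f,uv[None,:,0].copy(),uv[None,:,1].copy(),cv2.INTER_LINEAR)[0]
            k=np.where((v[:-1]>=thr)&(v[1:]<thr))[0]
            if len(k): k=k[-1]; P.append([ctr[0]+rad[k]*np.cos(a),ctr[1]+rad[k]*np.sin(a)])
        P=np.array(P); o,rr=circ(P)
        for _ in range(3):
            e=abs(np.hypot(*(P-o).T)-rr); P2=P[e<max(1.2,2*np.median(e))]; o,rr=circ(P2)
        ctr=o
    return o,rr,len(P2)
if __name__=="__main__":
    T=cams.capture("top");S=cams.capture("side")
    for n,(u,v,z,R) in seeds.items():
        g=cast(T,(u,v),z)
        o,rr,k=fitone(T,g,z,R,140 if n[0]=='h' else 136)
        o2,r2,k2=fitone(S,o,z,R,110)
        print(n,np.round(o,1),round(float(rr),1),k,"| side",np.round(o2,1),round(float(r2),1),k2)
E
python3 meas.py
```

```text
head_xl [ 417.6 -180.7] 44.7 120 | side [ 415.2 -182.9] 44.4 108
head_l [463.2  63.2] 37.4 120 | side [460.8  60.7] 37.4 109
head_m [450.9 -63.7] 31.2 103 | side [448.1 -65.9] 31.1 76
head_s [ 360.5 -296. ] 25.4 98 | side [ 358.  -297.9] 24.8 56
cell_xl [ 630.4 -109.3] 43.9 115 | side [ 628.3 -111.4] 42.5 48
cell_l [556.4 339.2] 37.1 113 | side [553.9 337. ] 36.2 120
cell_m [ 547.8 -338.5] 31.1 115 | side [ 545.8 -342.3] 28.9 21
cell_s [626.2 123.6] 24.7 114 | side [623.3 121.5] 23.8 107
```

Radii match every label, and the two cameras disagree by a constant (2.4, 2.2) mm, which is calibration error. I'll use the mean, pick head_s first, and use its held position to measure each camera's bias.

```bash
cat > go.py <<'E'
from workcell import r,set_gripper,planner,status,cams
import numpy as np
O=[-np.pi/2,0,-np.pi/2]
def pick(x,y,up=185):
    set_gripper(50)
    r.move_pose([x,y,110],O)
    r.move_linear([x,y,27],100)
    set_gripper(10)
    s=status.get_state();print("grip width",s["width"],s["eef_pos"])
    r.move_linear([x,y,up],150)
    s=status.get_state();print("lifted width",s["width"],s["force"],s["time_s"])
E
python3 - <<'E'
from go import *
from meas import *
r.move_pose([359.3,-297,200],O)
pick(359.3,-297)
s=status.get_state();print(s["eef_pos"],s["eef_rot"])
z=s["eef_pos"][2]-27+22
for n,t in(("top",140),("side",110)):
    c=cams.capture(n);cv2.imwrite(f"pics/held_{n}.png",c["frame"])
    try: print(n,fitone(c,s["eef_pos"][:2]+np.array([1.2,1.1])*(1 if n=="top" else -1),z,26,t))
    except Exception as e: print(e)
c=cams.capture("wrist");cv2.imwrite("pics/held_wrist.png",c["frame"])
E
```

```text
grip width 21.024152751231142 [ 359.40727307 -297.01661082   27.05951697]
lifted width 20.90074240454047 [-0.11615974  0.59069654 -1.43057127] 7.7583
[ 358.77717859 -296.79708226  184.19171609] [-1.57220327e+00  2.14293568e-04 -1.57090845e+00]
top (array([ 360.03594904, -288.71344086]), np.float64(19.069198942438064), 20)
axis 1 is out of bounds for array of dimension 1
```

Run:
```python
import cv2
from workcell import *
from h import *
t=cv2.imread("pics/held_top.png");s=cv2.imread("pics/held_side.png")
T=cams.capture("top");S=cams.capture("side")
u=proj(T,[359,-297,170]);v=proj(S,[359,-297,170]);print(u,v)
def cr(f,u):
    x,y=int(u[0]),int(u[1]);x0,y0=max(0,x-60),max(0,y-60);return cv2.resize(f[y0:y0+120,x0:x0+120],(400,400),interpolation=2)
cv2.imwrite("pics/hc.png",np.hstack([cr(t,u),cr(s,v)]))
```

```text
[450.43333318 258.47318935] [396.79359507  66.82536535]
```

View pics/hc.png

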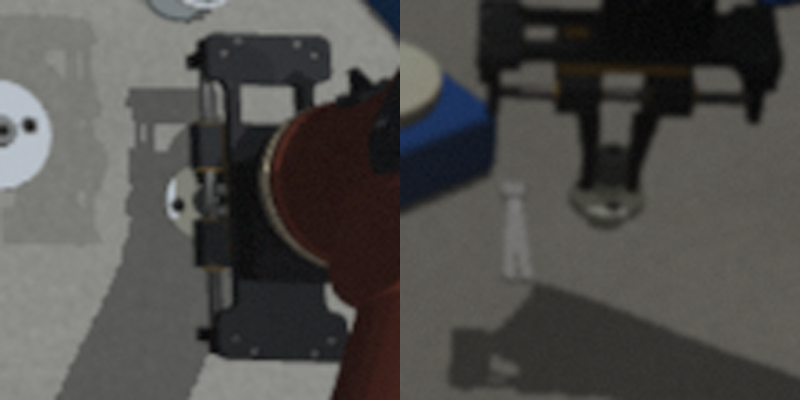

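View pics/held_wrist.png

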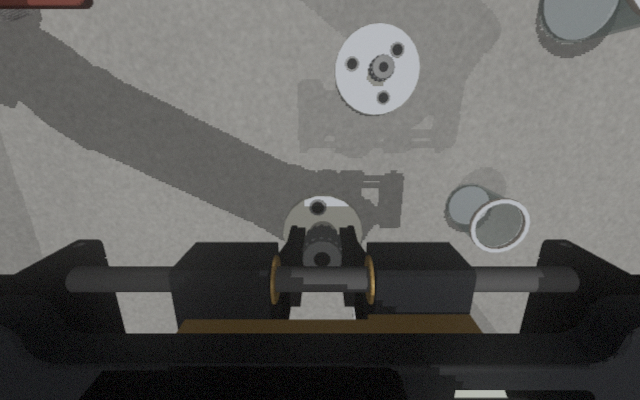

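The head is held square between the pads, with its flange at (323,215) in the wrist view. The wrist image also shows head_xl and cell_m, so it gives a third, independent position estimate.

Run:
```python
from meas import *
c=cams.capture("wrist");print(np.array(c["R"]).T@-np.array(c["t"]))
for th in(125,140,150):
  print(th,fitone(c,np.array([416.4,-181.8]),22,45,th),fitone(c,np.array([546.8,-340.]),72,31,th))
```

```text
[ 358.53472356 -215.97019098  346.02921262]
125 (array([ 417.60807439, -178.33158193]), np.float64(47.068625181418675), 33) (array([ 545.22279128, -336.98077727]), np.float64(30.94104216397957), 41)
140 (array([ 416.23268428, -179.97181484]), np.float64(44.82598595778508), 102) (array([ 548.85768416, -341.07322178]), np.float64(35.24290347878936), 54)
150 (array([ 415.99071269, -179.95778489]), np.float64(44.49238002236319), 120) (array([ 545.707671 , -337.3735931]), np.float64(30.736268904594407), 120)
```

```bash
cat >> go.py <<'E'
from meas import fitone,cv2
CELL={"s":(60,25,46),"m":(72,31,58),"l":(84,37,70),"xl":(96,44,82)}
def look(x,y,H,R,name):
    c=cams.capture("wrist");cv2.imwrite(f"pics/{name}.png",c["frame"])
    for th in (145,150,155):
        try:o,rr,k=fitone(c,np.array([x,y]),H,R,th);print("wrist fit",th,np.round(o,1),round(float(rr),1),k)
        except Exception as e:print(e)
def place(k,x,y):
    H=CELL[k][2]
    r.move_linear([x,y,H+27+25],120)
    h=r.move_linear([x,y,H+27+3],50,max_force=8);print("desc",h,status.get_state()["eef_pos"],status.get_state()["force"])
    if h: return False
    h=r.move_linear([x,y,H+27-1.5],15,max_force=6)
    s=status.get_state();print("seat",h,s["eef_pos"],s["force"])
    return True
def release(k,x,y):
    set_gripper(45); H=CELL[k][2]
    r.move_linear([x,y,H+27+60],120)
    print("t",status.get_state()["time_s"])
E
python3 - <<'E'
from go import *
r.move_pose([500,-60,200],O)
r.move_pose([625,45,200],O)
look(625,122.6,60,25,"w_s")
print(status.get_state()["time_s"])
E
```

```text
wrist fit 145 [623.5 123.5] 24.4 120
wrist fit 150 [623.6 123.5] 24.1 120
wrist fit 155 [623.6 123.5] 23.9 120
9.8667
```

View pics/w_s.png

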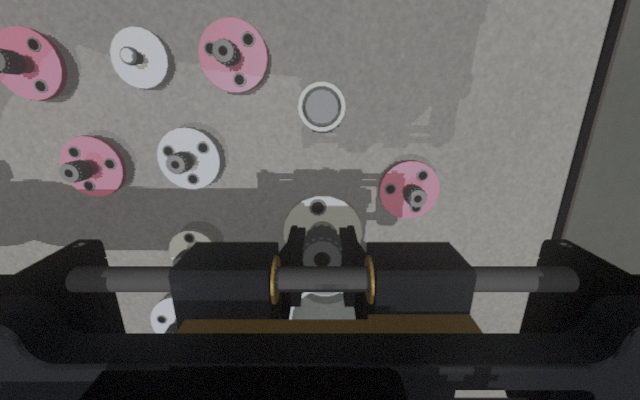

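cell_s's rim is at wrist (322,106). The three cameras average (624.4, 122.9), so I'll place there with force-guarded moves.

```bash
python3 - <<'E'
from go import *
x,y=624.4,122.6
r.move_linear([x,y,180],150)
ok=place("s",x,y)
for n in("top","side","wrist"): cv2.imwrite(f"pics/s_{n}.png",cams.capture(n)["frame"])
print(ok)
E
python3 -c "
import cv2,numpy as np
a=cv2.imread('pics/s_side.png')[160:290,190:340];b=cv2.imread('pics/s_wrist.png')[130:330,220:420]
cv2.imwrite('pics/s.png',np.hstack([cv2.resize(a,(400,346)),cv2.resize(b,(346,346))]))"
```

```text
desc False [624.32457879 122.5013066   75.83578333] [1.48857056 0.6369119  0.46442558]
seat True [624.99037452 122.634476    73.09681209] [-0.59127563 -0.56996791  5.5408225 ]
True
```

View pics/s.png

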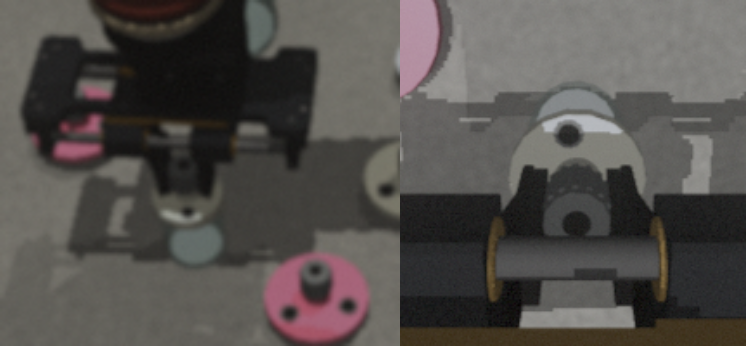

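Contact came at TCP z = 73.1 against a nominal 73.0, so head_s is seated. I'll release it, check, and take head_m next.

```bash
python3 - <<'E'
from go import *
s=status.get_state()["eef_pos"];x,y=624.4,122.6
release("s",x,y)
r.move_linear([540,30,170],200)
for n,t in(("top",140),("side",110)):
    c=cams.capture(n);cv2.imwrite(f"pics/s2_{n}.png",c["frame"])
    try:print(n,fitone(c,np.array([624.4,122.9]),68,26,t))
    except Exception as e:print(e)
r.move_linear([449.5,-64.5,150],200)
pick(449.5,-64.5,190)
x,y=546.4,-339.3
r.move_pose([x,y,180],O)
print(place("m",x,y))
for n in("side","wrist"): cv2.imwrite(f"pics/m_{n}.png",cams.capture(n)["frame"])
print(status.get_state()["time_s"])
E
python3 -c "
import cv2,numpy as np
a=cv2.imread('pics/s2_side.png')[180:290,200:330];b=cv2.imread('pics/m_wrist.png')[130:330,220:420];d=cv2.imread('pics/m_side.png')[40:150,250:380]
cv2.imwrite('pics/m.png',np.hstack([cv2.resize(q,(266,300)) for q in(a,b,d)]))"
```

```text
t 13.8167
axis 1 is out of bounds for array of dimension 1
side (array([624.17217872, 122.49717328]), np.float64(25.90071730246235), 73)
grip width 20.755402458296473 [449.59373736 -64.45048492  27.07951801]
lifted width 20.986563102414745 [ 0.26970328 -0.66155277  0.04445079] 19.0583
desc False [ 546.27262964 -339.38393008   87.87381366] [ 0.0559086  -0.52015909 -0.99501325]
seat True [ 546.72387768 -339.60188997   85.17858018] [-1.13001245 -0.41445406  5.2328936 ]
True
21.9
```

View pics/m.png

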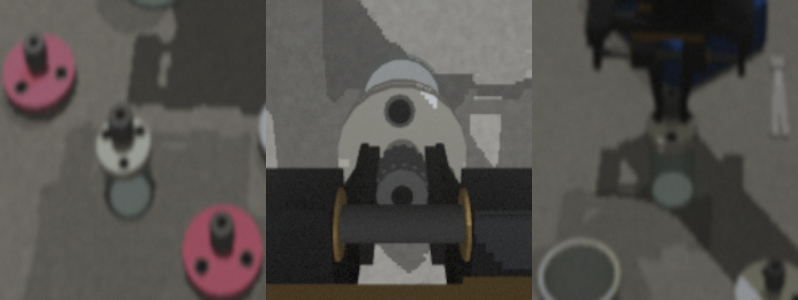

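Head_s sits level on its cell (left panel). Head_m made contact at z = 85.2 against a nominal 85. Next is head_l.

Run:
```python
from go import *
release("m",546.4,-339.3)
r.move_linear([500,-150,190],250)
c=cams.capture("side");cv2.imwrite("pics/m2_side.png",c["frame"])
hx,hy=461.9,62.3
r.move_linear([hx,hy,150],250)
pick(hx,hy,200)
r.move_pose([553,260,200],O)
look(555.2,338.4,84,37,"w_l")
```

```text
t 23.2917
grip width 21.320171194118743 [462.00898985  62.33570807  27.07455964]
lifted width 21.017929587393166 [ 0.51683872 -0.1805701  -1.57116323] 29.0167
wrist fit 145 [554.5 338.1] 36.2 120
wrist fit 150 [554.6 338.1] 36.0 120
wrist fit 155 [554.6 338.2] 35.8 120
```

View pics/w_l.png

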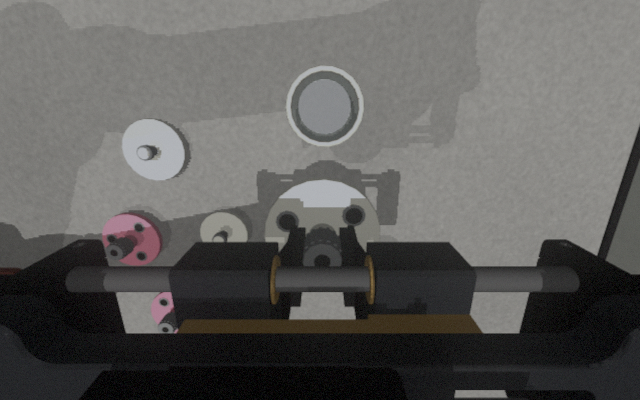

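View pics/m2_side.png

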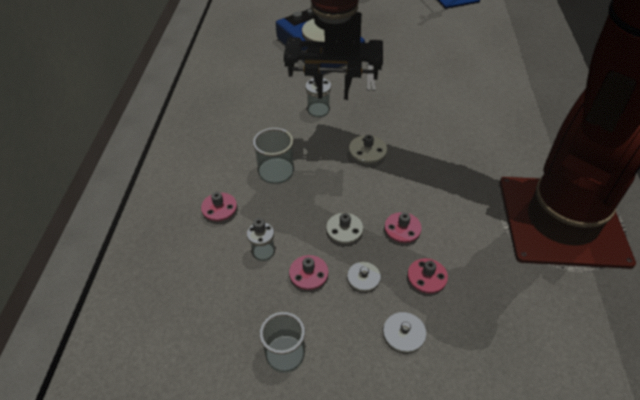

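Head_l is held, with cell_l's rim at wrist (325,106), which fits to (554.6, 338.1). In the side view heads s (260,233) and m (318,87) are on their cells. I'll place L, then pick XL.

Run:
```python
from go import *
x,y=555,338.2
r.move_linear([x,y,185],150)
ok=place("l",x,y);print(ok)
if ok:
    release("l",x,y)
    r.move_linear([500,150,200],250)
    cv2.imwrite("pics/l2_side.png",cams.capture("side")["frame"])
    hx,hy=416.3,-181.3
    r.move_pose([hx,hy,170],O)
    pick(hx,hy,215)
    r.move_pose([625,-195,215],O)
    look(629.2,-110.3,96,44,"w_xl")
```

```text
desc False [554.97196516 338.11559339  99.88037215] [-0.1475859  -1.17763889 -0.48839907]
seat True [555.43608005 338.36946551  97.09075813] [-1.37406913 -0.25685173  5.26554853]
True
t 33.5833
grip width 21.184364584532076 [ 416.38733167 -181.23806715   27.05459894]
lifted width 21.098255973894553 [-0.02006289  0.75875516 -2.24570663] 39.7833
wrist fit 145 [ 628.1 -108.6] 43.6 116
wrist fit 150 [ 628.2 -108.6] 43.3 120
wrist fit 155 [ 628.2 -108.6] 43.1 120
```

View pics/w_xl.png

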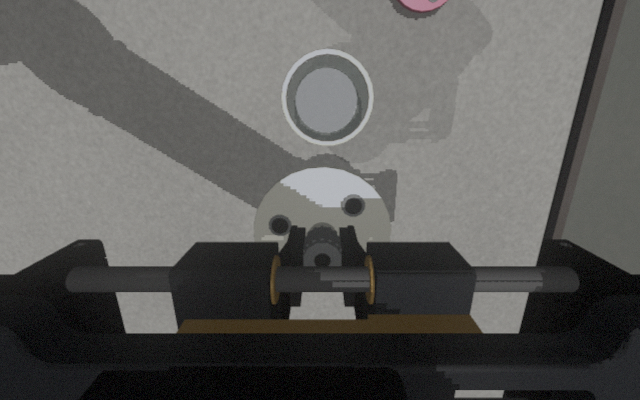

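View pics/l2_side.png

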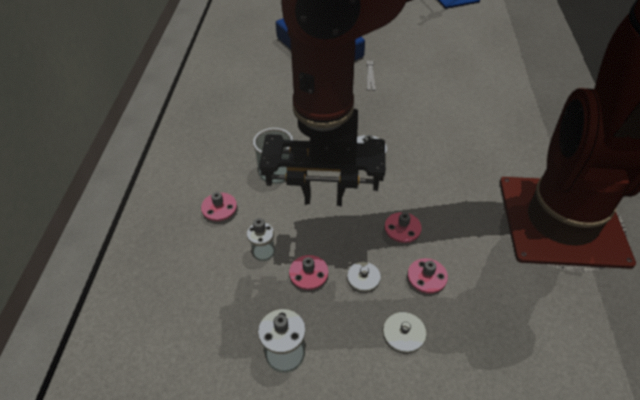

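Head_l is seated (side (282,330)). Head_xl is held, with cell_xl's rim at wrist (327,97). The mean estimate for it is (629.0, -109.8).

```bash
python3 - <<'E'
from go import *
x,y=629,-109.9
r.move_linear([x,y,190],150)
ok=place("xl",x,y);print(ok)
if ok:
    release("xl",x,y)
    r.move_linear([x-40,y,230],200)
    r.move_pose([195,620,222],[-np.pi/2,0,-0.305])
    G={"xl":(629,-110),"l":(555,338.2),"m":(546.4,-339.3),"s":(624.4,122.6)}
    for n,t in(("top",140),("side",110)):
        c=cams.capture(n);cv2.imwrite(f"pics/end_{n}.png",c["frame"])
        for k,g in G.items():
            try:o,rr,q=fitone(c,np.array(g),CELL[k][0]+8,CELL[k][1]+1,t);print(n,k,np.round(o,1),round(float(rr),1),q)
            except Exception as e:print(n,k,e)
    print(status.get_state()["time_s"])
E
python3 -c "
import cv2
cv2.imwrite('pics/endc.png',cv2.resize(cv2.imread('pics/end_side.png')[50:380,170:460],None,fx=1.8,fy=1.8,interpolation=2))"
```

```text
desc False [ 628.96637743 -109.96160122  111.93772246] [ 0.24738186 -0.27800109 -2.51214325]
seat True [ 629.37847109 -110.03428739  109.13436042] [-1.44024847  0.2763705   4.88981432]
True
t 44.525
top xl [ 630.8 -109.4] 44.4 120
top l [556.6 339.5] 37.5 120
top m [ 547.8 -339.6] 31.4 107
top s [626.7 124.5] 25.2 86
side xl [ 628.4 -111.5] 43.9 107
side l [554.2 337.4] 37.1 120
side m [ 545.6 -342.3] 30.5 58
side s [624.1 122.6] 24.9 66
48.0583
```

View pics/end_top.png

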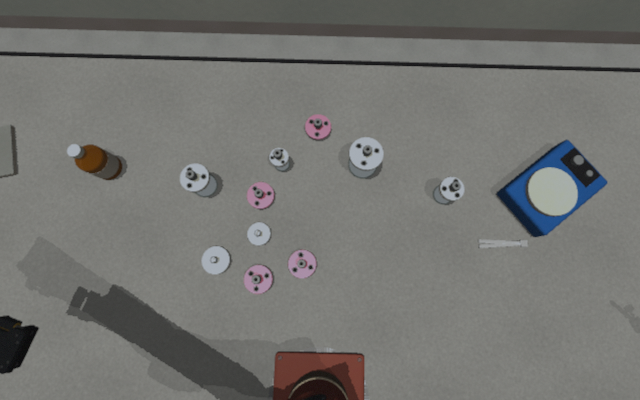

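View pics/endc.png

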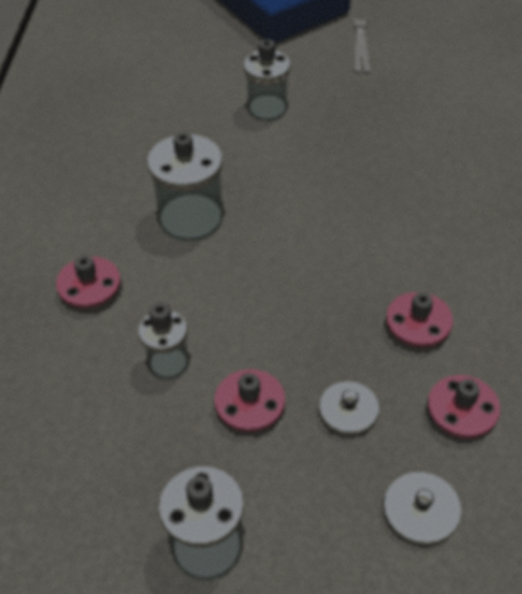

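All four heads are on their cells at top (366,152), (194,179), (452,189) and (279,157). Covers at (259,234) and (215,260) haven't moved. Head centres are within about 1.5 mm of the original rim fits in each camera.

```bash
python3 -c "
from workcell import r
print(r.hand_in())"
```

```text
the job is handed in; nothing more can be done
None
```

I fitted all four white electrode heads to their own cells (s, m, l, xl), setting each down under a force limit before releasing it. The job is handed in, after about 48 s of the 102 s allowed; `r.hand_in()` reports no verdict.

- **Seating height:** each head made contact 0.1–0.2 mm above its nominal seated height, and the images show all four level.
- **Centring:** final head centres are within about 1.5 mm of the cell rims as first measured in the same camera.
- **Everything else:** the cells are upright and the covers show at the same top-view pixels as before. The pink look-alikes were not touched, and the arm is parked clear.

**Checks that disagreed or failed:**
- The top and side cameras differed by a constant 2–3 mm or so, up to about 4 mm on cell_m. I averaged them, with wrist views as a third estimate.
- Two image fits on head_s failed because the gripper was in view: the side fit while held, and the top fit just after placing. A third, the top fit while held, gave an unusable result. Its final top and side fits worked.

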